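# Lock the detector housing and offer up its cover plate

### The job

Get the detector housing ready to be screwed shut: first turn the red lock knob clockwise past its click, fully home. Then pick up the aluminium cover plate by its handle and hold it still and level about 15 mm above the housing, touching nothing of it, with the plate's four holes centred over the four threaded holes so that a colleague can drop in the screws (the plate may go either way round). Finish while still holding it there, and leave the other things on the bench where they are.

Things in the scene. Friction and masses are not known exactly. Their poses are not given: they have to be found in the camera images.
- housing: open blue detector housing fixed to the bench: shell 100 mm (its x) by 150 mm (its y); rim and four brass corner bosses, each with an 8 mm threaded hole facing up, 60 mm above the bench. A 110 mm wide, 10 mm thick foot reaches 105 mm beyond the shell on its -x side and carries the red lock knob, axis 110 mm from the housing's centre. Origin: under the shell's centre, at bench height; z up.
- lock_knob (a joint): angle of the red lock knob in rad: 0 unlocked, growing clockwise seen from above to its end stop at 1.4 (locked). It starts between 0 and 0.2. Between about 0.35 and 0.7 rad a lobe on its rim meets a spring plunger, which resists with up to about 0.2 N m; from 0.7 to about 1.0 the plunger pushes the knob on (the click), and it then turns freely to the stop.
- lock_knob_grip (a point): on the knob's vertical axis, 47 mm above the bench, at the height to grip the knob's bar from above. The bar is 42 mm long along this point's x (turns with the knob), 14 mm wide along its y, its top 54 mm above the bench; below it a disc of 44 mm diameter has its top 24 mm above the bench.
- cover: loose flat aluminium cover plate, 100 mm (its x) by 150 mm (its y) by 6 mm, about 0.28 kg, lying flat on the bench, black bar handle up. It has four 14 mm through holes in the corners at x = +-37, y = +-62 mm, the same pattern as the threaded holes. Origin: centre of its underside; z up.
- cover_grip (a point): middle of the cover's handle bar, 39 mm above the plate's underside; the bar is 80 mm long along the cover's y, 12 mm wide along x, 14 mm high (top 46 mm above the underside), on two posts near its ends.
- thread0 (a point): mouth of a threaded hole in the housing, at x = -37, y = -62 mm in the housing's frame, 60 mm above the bench.
- cover_hole0 (a point): centre of a cover hole at the plate's underside, at x = -37, y = -62 mm in the cover's frame.
- thread1 (a point): mouth of a threaded hole in the housing, at x = 37, y = -62 mm in the housing's frame, 60 mm above the bench.
- thread2 (a point): mouth of a threaded hole in the housing, at x = 37, y = 62 mm in the housing's frame, 60 mm above the bench.
- cover_hole2 (a point): centre of a cover hole at the plate's underside, at x = 37, y = 62 mm in the cover's frame.
- thread3 (a point): mouth of a threaded hole in the housing, at x = -37, y = 62 mm in the housing's frame, 60 mm above the bench.
- objective: small steel microscope objective standing upright, 34 mm diameter, 42 mm tall; origin under its centre. Bystander.
- dropper: white plastic dropper bottle, 32 mm diameter, 75 mm tall; origin under its centre. Bystander.
- driver: screwdriver with a green handle, 180 mm long, lying flat, its length along its x; origin under its middle. Bystander.
- screw_tray: yellow open tray with screws, 90 x 70 x 25 mm; origin under its centre. Bystander.
- post: steel optical post on a round foot, 44 mm foot, 75 mm tall; origin under its centre. Bystander.
- jar: small amber jar with a black lid, 50 mm diameter, 50 mm tall; origin under its centre. Bystander.
- lens_ring: black lens retaining ring lying flat, 50 mm outer diameter, 12 mm high; origin under its centre. Bystander.

How it is judged:
By the outcome, as a careful person would: the job done as asked, in the order asked, and still so for the second after the job is handed in, while the arm keeps its last pose, push and grip.
It also fails if it takes over 54 s, if anything falls off the work surface, if the arm or the gripper's body presses on something with over 40 N, if the wrist force passes 120 N, or if a joint passes its speed limit or range.

### The arm

A 6-joint arm with a two-finger parallel gripper is mounted at the origin on the work surface. World frame = base frame: x ahead of the robot, y to its left, z up, the work surface at z = 0. Lengths are in m, angles in degrees, forces in N, time in s.
With the tool pointing down it reaches from about 0.4 to 0.825 m from the base axis. Payload 7 kg.
Tool frame: the origin (TCP) lies between the finger pads; the fingertips stand 25 mm ahead of it and the grasp point (between the pads) lies 6 mm ahead of it; z points along the fingers, y is the line along which they close (so a half turn about z gives the same grasp; the last joint's range is limited). The gripper opens to 88 mm and grips with 3 to 60 N. Pads are 19 mm wide; open, the fingers measure 130 mm over their backs; the gripper's body (78 mm by 193 mm) begins 47 mm behind the grasp point.
Start: joints at [-46.633, 20.546, 0.682, 0, -70.136, -16.507], TCP at [0.305, -0.602, 0.216] pointing down, gripper open.
Joint ranges: [-176.03, 176.03], [-82.01, 121.73], [-58.28, 71.71], [-173.87, 95.51], [-174.79, -0.11], [-173.66, 173.66]. Speed limits (degrees/s): [136.94, 136.94, 172.46, 180, 180, 180].

### API

Orientations are given as [roll, pitch, yaw] about the fixed x, y, z axes, in that order (R = Rz(yaw) Ry(pitch) Rx(roll)).
In Python, from plant import ctrl gives the robot as it stands.
- The arm moves only by the shell command python3 drive.py 'ROWS'. ROWS is a JSON list of rows, 1 to 8 of them, each written [[dx, dy, dz], turn, opening]: dx, dy, dz in m, then a turn about the tool's z in degrees, then the finger opening in m; each row is the pose to reach, as a shift and turn from the pose commanded when the command began, along the tool's axes at that moment; what a row does not reach only later rows make up. A row lasts 1/8 s, in which the tool goes at most 0.0625 m and 10.7 degrees, less where a joint would pass 70% of its speed; a pose out of reach is approached as far as the arm can. The fingers move at their own pace and stop on an object; the grip force is fixed at half the most. Time passes only in rows, so rows that do not move let the fingers close. It prints the time, the measured TCP pose, the force, the opening and the grip force at its end. Input that does not fit is refused with a message, and nothing moves.
- ctrl.get_obs(): the state, without advancing time (a new reading comes with each control period).
- ctrl.snapshot(name): name is "scene" or "top" or "wrist"; returns a dict with "frame" (400x640x3 uint8, red, green, blue), "z_map" (400x640 float32, m along the optical axis (not along the pixel's ray), 0 where there is no reading), "fovy" (degrees; the focal length in pixels is half the picture's height over the tangent of half this angle, whatever the lens; pixels are square), "cx", "cy" (the principal point, pixels), "R" (3x3) and "t" (3): a world point X has camera coordinates R X + t; the wrist camera has in their place "T_tool_cam" (4x4, takes a point from camera to tool coordinates, whose origin is the TCP and whose axes are the flange's). Camera axes: x right, y down, z forward; pixel columns grow to the right and rows downward; lengths in m; the calibration is good to about 2 mm. A picture is of the moment at which its call begins: read the wrist's pose just before it.
- ctrl.close_job(): hands the job in; it is judged then, once.
The state is a dict: "clock": time; "joint_pos": joint angles; "qvel": joint speeds; "tau": joint torques, N m; "tool_pos": TCP position; "orientation": TCP orientation; "force": force on the tool from outside, world axes, zero at the start; "moment": the same for the moment, N m; "opening": finger opening in m; "gripper_force": force on a finger pad.
Only numpy, scipy, OpenCV 4.12 (cv2) and the standard library are available. Lean on these libraries where they do the work, as an engineer would, in place of code of your own. Each camera call takes 0.05 s, during which the arm holds its last target. There are 200 camera calls.

## Working session

There is one attempt and no reset: what is moved stays moved. The work goes in short steps, Python scripts to look and compute and a shell command to move; the robot and the scene stay as the last step left them, time stands still between calls to the robot, and variables do not carry over. Pictures are saved under pics/ and viewed, at most 10 in all, crops included, and the job is handed in when it is done.

```bash
ls; mkdir -p pics
python3 - <<'E'
from plant import ctrl
import cv2,numpy as np,pickle
print(ctrl.get_obs())
for n in ("top","scene"):
    s=ctrl.snapshot(n); pickle.dump(s,open(n+'.pkl','wb'))
    print(n,s['fovy'],s['cx'],s['cy'],s['R'],s['t'])
    cv2.imwrite(f'pics/{n}.png',s['frame'][:,:,::-1])
E
```

```text
drive.py
pics
plant.py
{'clock': 0.0, 'joint_pos': array([-4.66323240e+01,  2.05909457e+01,  6.32931453e-01, -2.08306192e-02,
       -7.01362750e+01, -1.65065444e+01]), 'qvel': array([-0.02372741,  0.02715629,  0.08339363,  0.05372045,  0.00914669,
        0.01017775]), 'tau': array([-2.31527352e-03, -5.82722068e+01,  2.93053865e+01,  6.99752927e+00,
        6.80784593e-03, -1.58754528e-04]), 'tool_pos': array([ 0.30472126, -0.60172055,  0.2151196 ]), 'orientation': array([ 1.79904032e+02, -8.01760539e-03, -1.53145956e+02]), 'force': array([0.20523397, 0.05907762, 0.28503698]), 'moment': array([-0.00898666, -0.00345607,  0.00269553]), 'gripper_force': 0.0, 'opening': 0.08765499386030483}
top 45.018540039523415 312.9866346526588 198.1318965853711 [[-1.40387668e-03 -9.99965191e-01  8.22467477e-03]
 [-9.80255991e-01 -2.50135422e-04 -1.97732468e-01]
 [ 1.97727642e-01 -8.33987872e-03 -9.80221519e-01]] [-0.0563232   0.55027756  1.47966938]
scene 47.92319742728009 304.89526535017876 200.73848926422534 [[ 0.17606907  0.98432919  0.00978455]
 [ 0.62113027 -0.10338067 -0.77685882]
 [-0.76367327  0.14285829 -0.62959879]] [-0.07288669 -0.29256775  1.56971551]
```

View pics/top.png

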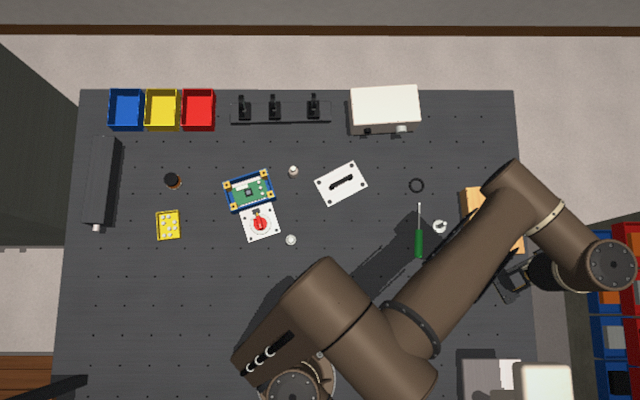

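The top view shows the housing at about (249,191), the knob at (261,224) and the cover at (341,183). Next I enlarge that area.

Run:
```python
import cv2,pickle
s=pickle.load(open('top.pkl','rb'))
c=s['frame'][150:255,210:380,::-1]
cv2.imwrite('pics/c1.png',cv2.resize(c,None,fx=4.7,fy=4.7,interpolation=cv2.INTER_CUBIC))
```

```text
(no output)
```

View pics/c1.png

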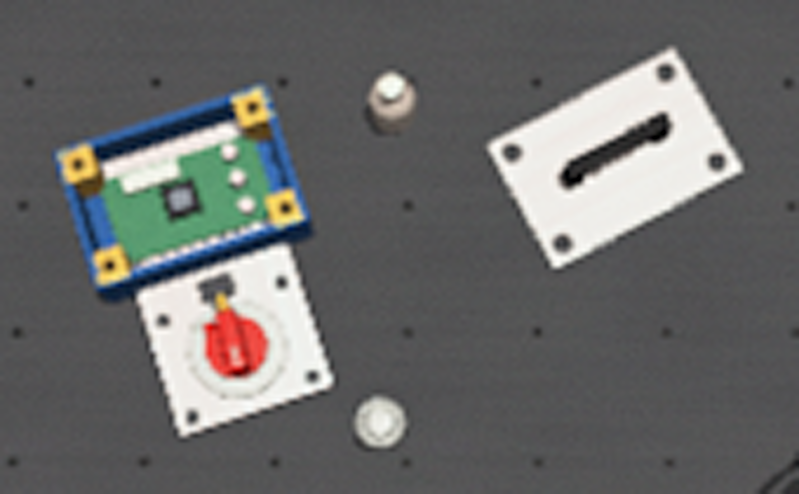

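The crop shows the threaded holes at (79,165), (252,106), (286,208) and (110,266). The cover holes are at (512,153), (666,72), (717,162) and (563,243), and the knob is around (235,340). The dropper and objective stand nearby.

```bash
cat > h.py <<'E'
import numpy as np,pickle
from scipy.spatial.transform import Rotation as Ro
def ray(s,uv,z,R=None,t=None):
    R=s['R'] if R is None else R; t=s['t'] if t is None else t
    uv=np.atleast_2d(uv).astype(float); h,w=s['frame'].shape[:2]
    f=h/2/np.tan(np.radians(s['fovy'])/2)
    d=np.c_[(uv[:,0]-s['cx'])/f,(uv[:,1]-s['cy'])/f,np.ones(len(uv))]@R
    c=-R.T@t
    return c+d*((z-c[2])/d[:,2])[:,None]
def wrist(s,o):
    Rt=Ro.from_euler('xyz',o['orientation'],degrees=True).as_matrix()
    T=s['T_tool_cam']; Rc=Rt@T[:3,:3]; c=Rt@T[:3,3]+o['tool_pos']
    return Rc.T,-Rc.T@c
def fit(P,M):
    "planar rigid fit: model M->P, returns x,y,yaw deg,residual mm"
    P=np.asarray(P)[:,:2];M=np.asarray(M);a=P-P.mean(0);b=M-M.mean(0)
    th=np.arctan2((b[:,0]*a[:,1]-b[:,1]*a[:,0]).sum(),(a*b).sum())
    r=np.array([[np.cos(th),-np.sin(th)],[np.sin(th),np.cos(th)]])
    t=P.mean(0)-r@M.mean(0)
    return t,np.degrees(th),1e3*np.linalg.norm(M@r.T+t-P,axis=1)
H=np.array([[-.037,-.062],[.037,-.062],[.037,.062],[-.037,.062]])
def cr(c): return np.array([210,150])+(np.array(c)+.5)/4.7-.5
def totool(o,v):
    Rt=Ro.from_euler('xyz',o['orientation'],degrees=True).as_matrix()
    return Rt.T@v
E
python3 - <<'E'
from h import *
s=pickle.load(open('top.pkl','rb'))
P=ray(s,cr([(286,208),(252,106),(79,165),(110,266)]),.06);t,y,r=fit(P,H);print('housing',t,y,r)
c,sn=np.cos(np.radians(y)),np.sin(np.radians(y)); print('knob',t-.11*np.array([c,sn]))
P=ray(s,cr([(717,162),(666,72),(512,153),(563,243)]),.006);print('cover',*fit(P,H))
print(ray(s,cr([(228,330)]),.05),ray(s,cr([(237,345)]),.024))
print('dropper/obj',ray(s,cr([(390,85)]),.075),ray(s,cr([(380,420)]),.042))
E
python3 - <<'E'
import cv2
i=cv2.imread('pics/scene.png');cv2.imwrite('pics/s2.png',i)
E
```

```text
housing [0.57828607 0.14891304] 19.011654275702465 [0.45101654 0.66769877 0.73241151 0.31672563]
knob [0.47428632 0.11307939]
cover [ 0.6110778  -0.14776206] 28.253788255128228 [0.27065818 0.10815371 0.29938903 0.46280868]
[[0.4813438  0.11677867 0.05      ]] [[0.47502648 0.11318601 0.024     ]]
dropper/obj [[0.64490739 0.00821735 0.075     ]] [[0.42153361 0.0144665  0.042     ]]
```

View pics/scene.png

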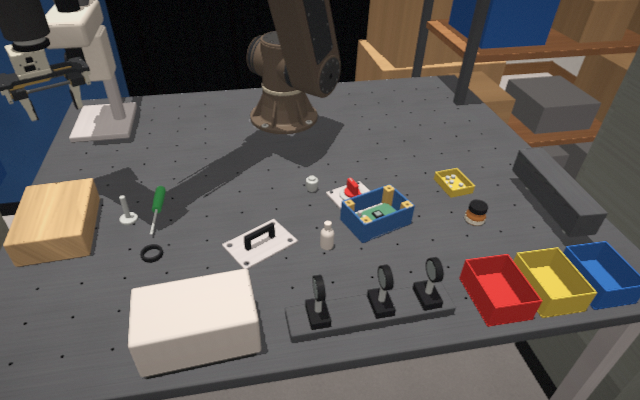

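The scene view confirms this layout: the knob is on the near side of the housing, the cover lies to its left with the dropper bottle between them, and all bystanders are low. I'll move above the knob, turning the wrist toward a better j6 range.

```bash
python3 drive.py '[[[-0.03, 0.035, 0], -10, 0.087], [[-0.06, 0.07, 0], -20, 0.087], [[-0.09, 0.105, 0], -30, 0.087], [[-0.12, 0.14, 0], -40, 0.087], [[-0.15, 0.175, 0], -50, 0.087], [[-0.18, 0.21, 0], -60, 0.087], [[-0.21, 0.245, 0], -70, 0.087], [[-0.24, 0.28, 0], -80, 0.087]]'
python3 - <<'E'
from h import *
from plant import ctrl
o=ctrl.get_obs();print(o['joint_pos'].round(1),o['tool_pos'],o['orientation'],totool(o,np.array([.44,.10,.26])-o['tool_pos']))
E
```

```text
clock: 1.1
tool_pos: [0.3925, -0.2424, 0.2159]
orientation: [-180.0, 0.0, -72.8]
force: [0.4, -0.6, 0.9]
opening: 0.0866
gripper_force: 0.0
[ -7.1  -0.1 -25.   -0.  -65.   24.3] [ 0.39251165 -0.24244362  0.21593657] [-1.79999097e+02  8.57629044e-03 -7.28198917e+01] [-0.31314377 -0.14651991 -0.04401425]
```

```bash
python3 drive.py '[[[-0.04, -0.018, 0], -10, 0.087], [[-0.08, -0.036, 0], -20, 0.087], [[-0.12, -0.055, 0], -30, 0.087], [[-0.16, -0.073, 0], -40, 0.087], [[-0.2, -0.092, 0], -50, 0.087], [[-0.24, -0.11, -0.01], -60, 0.087], [[-0.28, -0.13, -0.02], -70, 0.087], [[-0.31, -0.146, -0.03], -80, 0.087]]'
python3 - <<'E'
from h import *
from plant import ctrl
import cv2
o=ctrl.get_obs();s=ctrl.snapshot('wrist');pickle.dump((s,o),open('w1.pkl','wb'))
print(o['joint_pos'].round(1),o['tool_pos'],o['orientation'])
R,t=wrist(s,o)
p=R@np.array([.4745,.1133,.05])+t;f=200/np.tan(np.radians(s['fovy'])/2);print(s['cx']+f*p[0]/p[2],s['cy']+f*p[1]/p[2])
cv2.imwrite('pics/w1.png',s['frame'][:,:,::-1])
E
```

```text
clock: 2.1
tool_pos: [0.4422, 0.0968, 0.2463]
orientation: [-180.0, 0.0, 7.2]
force: [0.2, 0.2, -1.4]
opening: 0.087
gripper_force: 0.0
[ 37.4  -2.2 -23.1  -0.  -69.1  59.8] [0.44218085 0.09676099 0.24626311] [-1.79993380e+02  9.54264081e-03  7.24567171e+00]
308.8310835760012 146.7238381388283
```

View pics/w1.png

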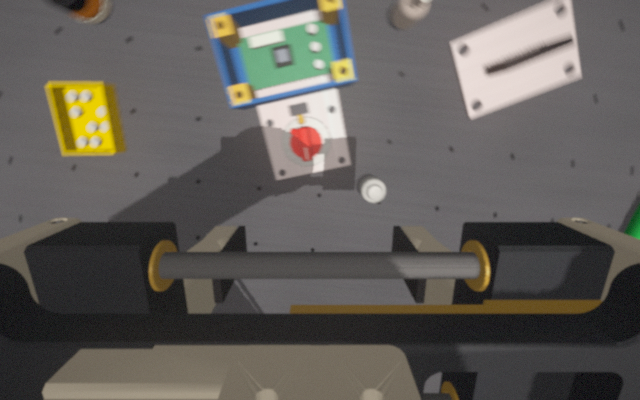

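The wrist view shows the knob at about (305,142), the housing at (282,52) and the cover at (517,58). I'll find the bar's heading from the depth map and enlarge it.

Run:
```python
from h import *
import cv2
s,o=pickle.load(open('w1.pkl','rb'));R,t=wrist(s,o)
v,u=np.mgrid[90:190,250:370];u=u.ravel();v=v.ravel();f=200/np.tan(np.radians(s['fovy'])/2)
z=s['z_map'][v,u];P=(np.c_[(u-s['cx'])/f*z,(v-s['cy'])/f*z,z]-t)@R
m=(z>0)&(np.hypot(P[:,0]-.4745,P[:,1]-.1133)<.04)
print(np.percentile(P[m,2],[5,50,90,99]))
Q=P[m&(P[:,2]>.045)&(P[:,2]<.06)][:,:2];print(len(Q),Q.mean(0))
r=cv2.minAreaRect((Q*1000).astype(np.float32));print(r)
_,e,w=cv2.PCACompute2(Q.astype(np.float32),None);print(np.degrees(np.arctan2(e[0,1],e[0,0])),np.sqrt(w.ravel()))
cv2.imwrite('pics/w1c.png',cv2.resize(s['frame'][0:190,200:370,::-1],None,fx=3.1,fy=3.1,interpolation=cv2.INTER_CUBIC))
```

```text
[0.00965216 0.01661853 0.05356238 0.05540434]
373 [0.47743295 0.11697144]
((476.89630126953125, 117.00299072265625), (41.77184295654297, 14.033987998962402), 15.61485767364502)
15.659804 [0.0118338  0.00403046]
```

View pics/w1c.png

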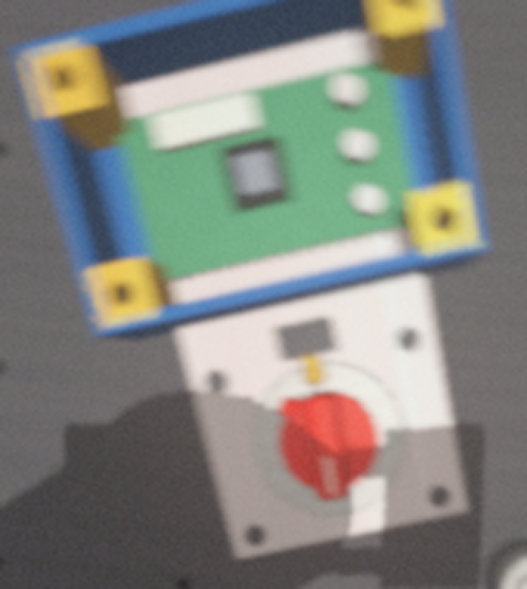

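Run:
```python
from h import *
s,o=pickle.load(open('w1.pkl','rb'));R,t=wrist(s,o)
uv=np.array([(444,217),(403,6),(66,77),(122,292)])/3.1+[200,0]
c=np.array([[200,0]]);P=ray(s,uv,.06,R,t)
print('all',*fit(P,H)); tt,y,r=fit(P[[0,2,3]],H[[0,2,3]]);print(tt,y,r, tt-.11*np.array([np.cos(np.radians(y)),np.sin(np.radians(y))]))
print('objective wrist',ray(s,[[373,188]],.042,R,t),'T',s['T_tool_cam'])
p=np.array([.4760,.1155,.13]);print(totool(o,p-o['tool_pos']))
```

```text
all [0.58027621 0.15459081] 18.873256365575063 [1.79776178 2.77100807 0.79052006 0.66219049]
[0.58128415 0.15447561] 19.3225891544625 [0.59031201 0.70838833 0.18851824] [0.47748039 0.1180781 ]
objective wrist [[0.43013239 0.02173476 0.042     ]] T [[ 9.84667504e-04 -9.63588180e-01 -2.67388950e-01  7.20051254e-02]
 [ 9.99999484e-01  1.01530141e-03  2.36904137e-05  3.42579503e-04]
 [ 2.48652576e-04 -2.67388835e-01  9.63588682e-01 -1.68893994e-01]
 [ 0.00000000e+00  0.00000000e+00  0.00000000e+00  1.00000000e+00]]
[ 0.03593189 -0.01431053  0.11625878]
```

```bash
python3 drive.py '[[[0.012, -0.005, 0.03], -4, 0.06], [[0.024, -0.01, 0.08], -8.4, 0.05], [[0.036, -0.0143, 0.12], -8.4, 0.05], [[0.036, -0.0143, 0.146], -8.4, 0.05], [[0.036, -0.0143, 0.146], -8.4, 0.05]]'
python3 - <<'E'
from h import *
from plant import ctrl
import cv2
o=ctrl.get_obs();s=ctrl.snapshot('wrist');pickle.dump((s,o),open('w2.pkl','wb'))
R,t=wrist(s,o)
f=200/np.tan(np.radians(s['fovy'])/2);print(f)
v,u=np.mgrid[0:400,0:640];u=u.ravel();v=v.ravel()
z=s['z_map'][v,u];P=(np.c_[(u-s['cx'])/f*z,(v-s['cy'])/f*z,z]-t)@R
m=(z>0)&(np.hypot(P[:,0]-.476,P[:,1]-.1155)<.03)&(P[:,2]>.047)&(P[:,2]<.06)
Q=P[m][:,:2];print(cv2.minAreaRect((Q*1000).astype(np.float32)),len(Q),Q.mean(0),np.median(P[m,2]))
pm=np.median(np.c_[u,v][m],0);print(pm)
i=s['frame'][:,:,::-1].copy();cv2.imwrite('pics/w2.png',i)
E
```

```text
clock: 2.78
tool_pos: [0.4749, 0.1126, 0.0981]
orientation: [179.9, 0.3, 15.2]
force: [0.0, -0.5, 0.4]
opening: 0.0507
gripper_force: 0.0
287.0169891365706
((477.6015625, 117.22154235839844), (41.38747787475586, 13.456171035766602), 15.413979530334473) 896 [0.47893713 0.11734859] 0.05407509921379687
[314. 204.]
```

View pics/w2.png

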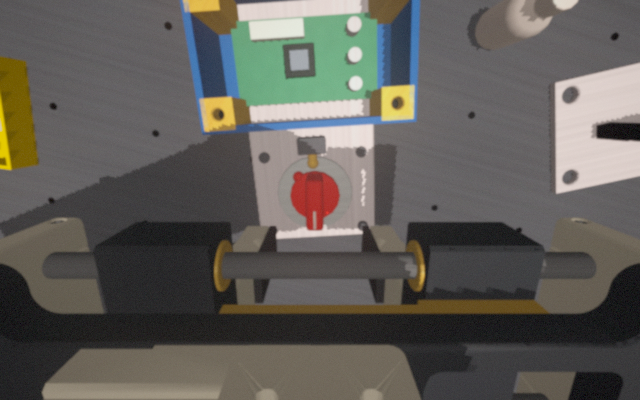

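The bar is at about (315,195), slightly left of the finger midpoint at about column 320. I'll let the arm settle and measure again.

```bash
cat > bar.py <<'E'
from h import *
from plant import ctrl
import cv2
o=ctrl.get_obs();s=ctrl.snapshot('wrist');R,t=wrist(s,o)
f=200/np.tan(np.radians(s['fovy'])/2)
v,u=np.mgrid[0:400,0:640];u=u.ravel();v=v.ravel()
z=s['z_map'][v,u];P=(np.c_[(u-s['cx'])/f*z,(v-s['cy'])/f*z,z]-t)@R
m=(z>0)&(np.hypot(P[:,0]-.477,P[:,1]-.117)<.03)&(P[:,2]>.047)&(P[:,2]<.06)
Q=P[m][:,:2];r=cv2.minAreaRect((Q*1000).astype(np.float32));print(r,len(Q))
print(o['tool_pos'],o['orientation'],o['joint_pos'].round(1),totool(o,np.r_[np.array(r[0])/1e3,.053]-o['tool_pos']))
E
python3 drive.py '[[[0, 0, 0], 0, 0.05], [[0, 0, 0], 0, 0.05]]';python3 bar.py
```

```text
clock: 3.08
tool_pos: [0.477, 0.114, 0.1014]
orientation: [-180.0, -0.1, 15.3]
force: [-0.3, -0.0, -0.2]
opening: 0.0502
gripper_force: 0.0
((477.42352294921875, 117.22057342529297), (41.50004196166992, 13.428903579711914), 15.488409042358398) 862
[0.47701002 0.11396828 0.10137173] [-1.79956327e+02 -1.32166977e-01  1.52638686e+01] [ 36.5   9.5 -31.2   0.  -49.2  68.8] [ 0.00114354 -0.00299183  0.04837679]
```

```bash
python3 drive.py '[[[0.001, -0.003, 0.015], 0, 0.05], [[0.001, -0.003, 0.03], 0, 0.05], [[0.001, -0.003, 0.048], 0, 0.05], [[0.001, -0.003, 0.048], 0, 0.05], [[0.001, -0.003, 0.048], 0, 0.012], [[0.001, -0.003, 0.048], 0, 0.008], [[0.001, -0.003, 0.048], 0, 0.005], [[0.001, -0.003, 0.048], 0, 0.005]]';python3 -c "
from plant import ctrl
o=ctrl.get_obs();print(o['moment'],o['joint_pos'])"
```

```text
clock: 4.12
tool_pos: [0.4767, 0.1168, 0.0524]
orientation: [-180.0, -0.0, 15.3]
force: [-0.5, -0.0, 0.2]
opening: 0.0158
gripper_force: 0.0
[-0.09860302  0.12836948  0.01335614] [ 3.67745940e+01  1.34271539e+01 -3.42997556e+01  1.21321514e-03
 -4.22349619e+01  6.84864122e+01]
```

```bash
python3 drive.py '[[[0, 0, 0], 0, 0.005], [[0, 0, 0], 0, 0.005], [[0, 0, 0], 5, 0.005], [[0, 0, 0], 11, 0.005], [[0, 0, 0], 17, 0.005], [[0, 0, 0], 23, 0.005], [[0, 0, 0], 29, 0.005], [[0, 0, 0], 35, 0.005]]';python3 -c "
from plant import ctrl
o=ctrl.get_obs();print(o['moment'],o['joint_pos'])"
```

```text
clock: 5.12
tool_pos: [0.4766, 0.1167, 0.052]
orientation: [180.0, 0.0, -19.9]
force: [-0.2, -0.4, -0.1]
opening: 0.0052
gripper_force: 0.0
[-0.07923047  0.1192289   0.00224533] [ 3.67748230e+01  1.34623527e+01 -3.43092827e+01  6.38989381e-04
 -4.22319992e+01  3.32875149e+01]
```

The fingers closed to 5 mm, so they aren't holding the bar. I'll look before doing anything else.

Run:
```python
from h import *
from plant import ctrl
import cv2
o=ctrl.get_obs();s=ctrl.snapshot('wrist');pickle.dump((s,o),open('w3.pkl','wb'))
print(s['cx'],s['cy'])
a=s['frame'][100:300,200:440,::-1];b=ctrl.snapshot('top')['frame'][180:260,210:310,::-1]
a=cv2.resize(a,(480,400));b=cv2.resize(b,(320,256),interpolation=cv2.INTER_CUBIC)
c=np.zeros((400,800,3),np.uint8);c[:,:480]=a;c[:256,480:]=b
cv2.imwrite('pics/w3.png',c)
```

```text
318.81964759236 195.25304638551293
```

View pics/w3.png

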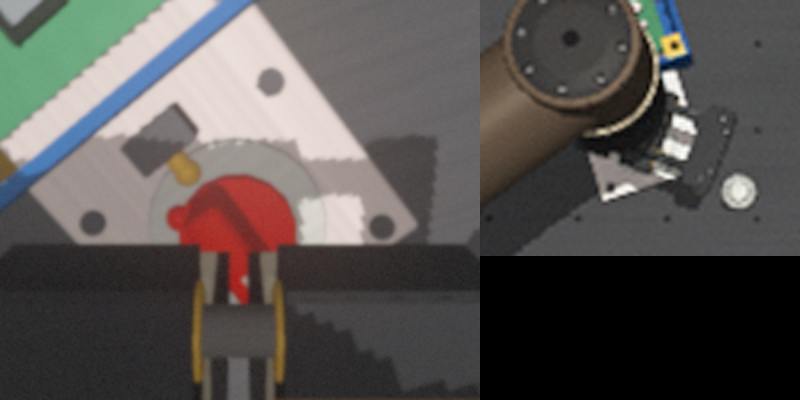

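The wrist crop shows the disc centred under the fingers, but it isn't clear where the bar is. I'll check with the depth map.

Run:
```python
from h import *
s,o=pickle.load(open('w3.pkl','rb'));R,t=wrist(s,o)
f=200/np.tan(np.radians(s['fovy'])/2)
v,u=np.mgrid[160:260:4,270:374:4];z=s['z_map'][v,u]
P=(np.stack([(u-s['cx'])/f*z,(v-s['cy'])/f*z,z],-1)-t)@R
print((P[...,2]*1000).round().astype(int).tolist().__str__().replace('],','],\n'))
```

```text
[[10, 10, 27, 27, 28, 26, 15, 10, 10, 11, 10, 9, 10, 11, 11, 10, 10, 11, 12, 11, 11, 11, 11, 10, 11, 1],
 [9, 27, 26, 27, 27, 26, 26, 13, 10, 10, 10, 12, 10, 10, 11, 9, 10, 10, 11, 10, 11, 11, 11, 9, 11, 10],
 [26, 26, 26, 26, 27, 26, 26, 11, 10, 10, 11, 10, 11, 9, 12, 10, 10, 11, 10, 10, 10, 11, 10, 10, 11, 10],
 [27, 26, 27, 26, 26, 26, 11, 10, 15, 15, 15, 15, 17, 16, 16, 16, 10, 11, 10, 11, 10, 9, 11, 10, 11, 9],
 [26, 26, 28, 26, 26, 22, 13, 16, 17, 16, 17, 16, 16, 16, 17, 17, 17, 17, 14, 11, 11, 11, 11, 10, 11, 9],
 [27, 27, 25, 27, 25, 25, 22, 17, 15, 17, 15, 17, 16, 16, 16, 16, 18, 16, 17, 15, 10, 10, 9, 10, 11, 11],
 [25, 27, 27, 10, 24, 24, 24, 21, 17, 17, 17, 17, 17, 17, 16, 17, 16, 17, 17, 16, 15, 11, 11, 9, 11, 10],
 [9, 10, 10, 17, 17, 25, 25, 23, 17, 16, 20, 23, 21, 22, 18, 17, 16, 16, 16, 16, 16, 16, 11, 10, 11, 10],
 [11, 11, 11, 16, 16, 24, 24, 17, 22, 23, 23, 24, 24, 24, 24, 23, 21, 18, 17, 16, 16, 16, 10, 10, 11, 10],
 [10, 11, 16, 16, 16, 16, 16, 23, 30, 35, 34, 24, 24, 25, 24, 23, 24, 22, 17, 17, 17, 17, 16, 11, 10, 10],
 [10, 10, 17, 16, 16, 16, 23, 34, 41, 46, 
[... 1090 characters left out ...]
,
 [148, 148, 148, 149, 148, 147, 147, 138, 85, 81, 83, 66, 54, 55, 83, 83, 84, 136, 148, 148, 147, 148, 148, 149, 148, 148],
 [151, 150, 150, 151, 150, 150, 150, 144, 85, 81, 89, 66, 54, 55, 89, 89, 84, 143, 150, 151, 151, 151, 151, 151, 151, 151],
 [152, 152, 152, 151, 152, 151, 151, 145, 96, 93, 93, 67, 54, 54, 93, 93, 97, 145, 150, 152, 153, 152, 151, 151, 152, 153],
 [152, 152, 152, 152, 153, 153, 152, 146, 141, 141, 141, 141, 141, 142, 141, 140, 142, 146, 152, 153, 153, 153, 153, 152, 152, 153],
 [152, 152, 152, 152, 152, 152, 152, 147, 144, 143, 144, 144, 144, 144, 144, 144, 143, 147, 151, 152, 153, 153, 153, 152, 154, 153]]
```
Bar is between the fingers, still at old heading (rotated relative to fingers), and the fingers seemingly not touching? Bar is at z 54 between fingers. Knob rotated partially? The finger pads seen at height ~66-93... TCP z=0.052. Hmm pads extend 25 mm below TCP to .027. So bar is between fingers... Bar's far end is at -? bar near-vertical direction in picture: from (~305,205) to lower right (322,250) approx: image heading ~35° rotated. So the knob hasn't turned, or fingers aren't closed tight? Opening reading .0052 vs visually 15 mm. Perhaps the sensor reads laggy/ wrong... Compare: at 50 mm commanded, visual gap columns 277–364 at the tip (top edge, row 228): 87 px. At what depth? Now gap columns 319+(215-238)/2.. = 307.5 to 330=22 px. Difference 65 px ↔ 45 mm at depth .2 (45*287/.2e3=64.6). Good so opening moved 45 mm, consistent; visual gap=opening+10 mm (upper finger recessed vs. pads). So the pads really are at 5 mm, while a 14 mm bar sits in the same place?? Unless the pads (ahead) are below/ beyond the bar: the bar's actual location is where? Depth shows points at z .054 seen between fingers at row 228-248 with column 318-325; those rays pass... line of sight goes from camera in front (x+72mm), downwards to tilted back. Pixel (320,240): point at z .054, ray: y_c/z_c=45/287=.157; tilted: the point world: compute: tool x = .072 -.9636*y -.267*z ; tool z=-.169 -.267*y+.9636*z. For height .054: tool z=-.002: .167=z(.9636-.042)→z=.181,y=.0284; tool x=.072-.0274-.0484=-.0038. So the bar covers x from -4 mm up to +15, between fingers (pads ±9.5 mm x). Physical 14 mm bar between pads with 5 mm opening - impossible unless... pads 14 mm bar is at tool z≥-.002 (top .054), pads at tool z from? grasp point at +6. "Opening" could be measured... gripper_force 0. Note clock: perhaps row's opening reading lags. Hmm: fingers moved from .0158 to .0052 despite commanded .005: it reached the command. Is opening commanded exact .0052 ≈ .005? So fingers not blocked. If wrist calibration was biased 5 mm (top camera difference!), it could be... no, the image shows fingers and bar simultaneously; geometric bar between fingers visually. Unless the bar is in fact lower than fingers and fingers aren't at depth… fingertips at .027 by TCP report. Depth shows fingers at z 66-93, at rows 228-248, the lowest visible part 55-66... Fingers' lower part should be visible down to z=.027 at rows <228 (tip row: tool z=.025: zc=.0192+.187=.206, yc=.0694-.0519=.0175→ row 195+24=219). Gripper body front occludes? At rows 224 the 135 stuff is the body across all columns (270-298 and 338+), but columns 302-334 at row 224 show 54 (bar) and 50,38,26. Fingers at row 228 show 71. So fingers' visible bottoms at row ~226 at height z=66-70 → that's tool z=-.016?? Depth z at finger tip row 226: height .07, yc/zc=.108: tool z=-.018: .151=z(.9636-.0289)→z=.1616,x=.072-.0168-.0432=.012 i.e. front face of finger at tool x=12mm, pad half width 9.5. So finger visible ends at tool z -0.018 for front face?, with row 226, while the finger should extend to row 219+ or more (front face x=.0095, z=.025: zc=.0167+.187=.2037,yc=.0602-.0519=.0083→ row 207). So between row 207 and 226 fingers should be visible at columns ~ 307-330, but the depth there shows disc/bar. Is the pads' finger image hidden, e.g. the fingertip missing? In w2 (pic) fingers: left finger from (277,228) — top at row 226 also. So same: fingertips appear to end at row 226. So visible fingers end at height 66-70mm. So either "fingertips stand 25 mm ahead of TCP" isn't visually... or camera extrinsic is off in pitch/translation? Bench heights measured properly: foot 10, disc 24 (housed), bar 54: all good given tool_pos z. So camera z relative to TCP consistent with TCP z... If tool_pos is real TCP. Finger geometry then: fingertip at height .066 instead of .027?! Hmm: 39 mm discrepancy. Unless the rod across (rows 255-275) is an occluder... no.

The depth map explains it: the visible fingertips end at about z = 66 mm and the gripper body at about 135 mm. That is roughly 40 mm higher than the reported TCP implies, so the fingers closed above the bar without touching it. I'll open, turn back, and re-check the bar and the fingertip geometry.

Add to bar.py:
```python
z2=s['z_map'];h=((np.c_[(u-s['cx'])/f*z,(v-s['cy'])/f*z,z]-t)@R)[:,2].reshape(400,640)
for r in range(206,246,4): print(r,(h[r,262:382:5]*1000).round().astype(int))
```

```bash
python3 drive.py '[[[0, 0, 0], 0, 0.05], [[0, 0, 0], -9, 0.05], [[0, 0, 0], -18, 0.05], [[0, 0, 0], -27, 0.05], [[0, 0, 0], -35, 0.05], [[0, 0, 0], -35, 0.05], [[0, 0, 0], -35, 0.05]]';python3 bar.py
```

```text
clock: 6.1
tool_pos: [0.4766, 0.1167, 0.0521]
orientation: [180.0, 0.0, 15.1]
force: [-0.3, 0.2, 0.6]
opening: 0.05
gripper_force: 0.0
((481.3067932128906, 118.02877807617188), (34.087398529052734, 13.777156829833984), 15.524590492248535) 1163
[0.47656319 0.11670791 0.05206175] [1.79998832e+02 1.53249735e-03 1.51288498e+01] [ 36.8  13.5 -34.3   0.  -42.2  68.4] [ 4.92390904e-03 -3.70310094e-05 -9.38384456e-04]
206 [10 10  9 16 16 16 24 25 24 52 55 54 54 53 25 25 26 17 16 16 15 10 11 10]
210 [10 10 10 16 17 17 23 25 23 52 56 55 55 54 24 24 24 23 17 16 17 10 11 10]
214 [ 10  11  11  17  17  17  25  25  24  24  54  54  55  54  24  24  25 221
  17  17  15  10  12  10]
218 [10 10 10 15 16 16 25 24 24 23 55 53 54 53 24 25 25 24 16 17 15 12  9 10]
222 [11 10 12 16 16 15 25 23 25 24 54 55 54 53 24 24 26 23 18 17 11 10 11 11]
226 [68 69 63 16 17 17 24 24 24 24 53 54 54 54 24 24 25 17 17 17 63 63 67 67]
230 [75 71 69  9 15 16 16 25 24 25 55 54 55 53 24 24 23 16 17 16 67 70 74 73]
234 [80 75 75 10 16 17 15 24 24 24 54 54 54 55 24 24 16 15 16 11 67 76 79 80]
238 [82 81 78 10 11 17 17 15 24 23 55 54 55 55 25 16 16 16 15 10 68 81 82 83]
242 [82 86 78 10 10 11 17 17 16 23 54 55 54 53 16 17 16 17 11 10 69 84 86 83]
```

The fingertips really are at about 64 mm, straddling the bar centrally (fingers at columns 275 and 362, bar 312–327). I'll lower in two stages.

```bash
python3 drive.py '[[[0, 0, 0.01], 0, 0.05], [[0, 0, 0.02], 0, 0.05], [[0, 0, 0.02], 0, 0.05]]' && python3 drive.py '[[[0, 0, 0.008], 0, 0.05], [[0, 0, 0.015], 0, 0.05], [[0, 0, 0.015], 0, 0.05]]';python3 bar.py|tail -10
```

```text
clock: 6.52
tool_pos: [0.4758, 0.1162, 0.0308]
orientation: [180.0, 0.1, 15.2]
force: [0.3, -0.0, 0.1]
opening: 0.0499
gripper_force: 0.0
clock: 6.9
tool_pos: [0.4762, 0.1165, 0.0164]
orientation: [180.0, 0.1, 15.3]
force: [0.1, 0.3, -0.8]
opening: 0.0502
gripper_force: 0.0
206 [10 10 17 16 17 20 24 24 23 24 29 29 29 26 23 21 17 16 15 16 17 11 11 10]
210 [11 11 16 16 17 23 26 26 26 33 36 36 35 34 24 23 22 16 16 16 15 16 11 10]
214 [10 10 17 16 16 16 25 24 24 40 44 43 43 42 25 24 24 16 15 17 16 16  9  9]
218 [11 15 16 17 16 16 24 25 24 47 48 48 49 49 24 23 25 25 16 16 16 16 11 11]
222 [11 16 17 17 16 23 25 24 24 52 52 54 54 52 25 25 24 23 17 15 18 17  9 10]
226 [31 32 28 17 17 26 23 24 23 54 54 54 54 54 25 24 24 25 22 17 28 28 32 31]
230 [37 37 35 16 16 24 25 24 25 53 55 54 55 54 25 25 23 24 24 16 30 33 38 39]
234 [43 41 41 16 17 24 25 24 25 55 54 55 56 54 25 24 23 24 24 17 32 40 42 43]
238 [47 45 42 17 16 23 25 24 25 54 54 54 53 54 25 25 25 25 24 17 32 46 46 49]
242 [46 50 43 17 16 24 24 25 25 55 54 54 54 54 25 24 24 23 24 17 33 50 51 49]
```

Tips are now at about 29 mm, around the bar (top 54 mm). Closing.

```bash
python3 drive.py '[[[0, 0, 0], 0, 0.005], [[0, 0, 0], 0, 0.005], [[0, 0, 0], 0, 0.005], [[0, 0, 0], 0, 0.005], [[0, 0, 0], 0, 0.005], [[0, 0, 0], 0, 0.005]]'
```

```text
clock: 7.7
tool_pos: [0.4766, 0.1167, 0.0172]
orientation: [180.0, -0.0, 15.3]
force: [0.3, 0.2, 1.7]
opening: 0.0139
gripper_force: 30.0
```

Gripped: opening 13.9 mm, force 30 N. Now turning.

```bash
python3 drive.py '[[[0, 0, 0], 6, 0.005], [[0, 0, 0], 12, 0.005], [[0, 0, 0], 18, 0.005], [[0, 0, 0], 24, 0.005], [[0, 0, 0], 30, 0.005], [[0, 0, 0], 36, 0.005], [[0, 0, 0], 42, 0.005], [[0, 0, 0], 48, 0.005]]';python3 drive.py '[[[0, 0, 0], 6, 0.005], [[0, 0, 0], 12, 0.005], [[0, 0, 0], 18, 0.005], [[0, 0, 0], 23, 0.005], [[0, 0, 0], 26, 0.005], [[0, 0, 0], 26, 0.005]]';python3 -c "
from plant import ctrl
o=ctrl.get_obs();print(o['moment'],o['joint_pos'])"
```

```text
clock: 8.7
tool_pos: [0.4767, 0.1172, 0.0172]
orientation: [-180.0, 0.0, -32.9]
force: [-0.1, 2.5, 0.9]
opening: 0.0139
gripper_force: 30.0
clock: 9.45
tool_pos: [0.4769, 0.1174, 0.0172]
orientation: [-179.9, 0.0, -58.7]
force: [-0.0, 3.7, -0.3]
opening: 0.0138
gripper_force: 30.0
[ 1.43200976  0.36494157 -0.02341965] [ 3.67990921e+01  1.66040909e+01 -3.62545730e+01 -2.52501920e-02
 -3.70751942e+01 -5.49336833e+00]
```

```bash
python3 drive.py '[[[0, 0, 0], 2, 0.005], [[0, 0, 0], 4, 0.005], [[0, 0, 0], 4, 0.005]]';python3 -c "
from plant import ctrl
o=ctrl.get_obs();print(o['moment'],o['orientation'])";python3 drive.py '[[[0, 0, 0], 2, 0.005], [[0, 0, 0], 3, 0.005], [[0, 0, 0], 3, 0.005]]';python3 -c "
from plant import ctrl
o=ctrl.get_obs();print(o['moment'],o['orientation'])"
```

```text
clock: 9.82
tool_pos: [0.477, 0.1174, 0.0172]
orientation: [-179.9, 0.0, -62.7]
force: [-0.7, 5.2, -0.5]
opening: 0.0138
gripper_force: 30.2
[1.96368659 0.48031524 0.54327385] [-1.79939225e+02  1.18861036e-02 -6.27379756e+01]
clock: 10.2
tool_pos: [0.477, 0.1172, 0.0172]
orientation: [-179.9, 0.0, -65.7]
force: [0.2, 5.1, -2.1]
opening: 0.0146
gripper_force: 31.5
[1.96048319 0.01540887 0.7914295 ] [-1.79949835e+02  1.30487158e-03 -6.56790831e+01]
```

```bash
python3 drive.py '[[[0, 0, 0], 0, 0.03], [[0, 0, 0], 0, 0.03], [[0, 0, 0], 0, 0.03], [[0, 0, -0.03], 0, 0.03], [[0, 0, -0.08], 0, 0.03], [[0, 0, -0.13], 0, 0.06], [[0, 0, -0.15], 0, 0.08], [[0, 0, -0.15], 0, 0.08]]';python3 drive.py '[[[0, 0, 0], 0, 0.08], [[0, 0, 0], 0, 0.08]]';python3 bar.py | head -3
python3 - <<'E'
from h import *
from plant import ctrl
import cv2
o=ctrl.get_obs();s=ctrl.snapshot('wrist');pickle.dump((s,o),open('w4.pkl','wb'))
cv2.imwrite('pics/w4.png',s['frame'][:,:,::-1])
E
```

```text
clock: 11.2
tool_pos: [0.4773, 0.117, 0.1687]
orientation: [-179.8, 0.0, -65.8]
force: [0.0, -1.1, 0.4]
opening: 0.0547
gripper_force: 0.0
clock: 11.45
tool_pos: [0.4759, 0.1163, 0.1658]
orientation: [179.9, -0.0, -65.8]
force: [0.0, 0.6, -0.4]
opening: 0.0748
gripper_force: 0.0
((477.4096984863281, 116.7684326171875), (13.939176559448242, 42.05934143066406), 28.3268985748291) 546
[0.47590104 0.11625261 0.16583625] [ 1.79862894e+02 -1.94405882e-02 -6.57560815e+01] [ 36.8   5.4 -26.2  -0.  -58.5 -12.5] [ 1.10877642e-04 -1.85741804e-03  1.12832176e-01]
206 [21 11 12 10 11  9 10 10 11 17 53 54 54 16 10  9 11 11  9  2  0  1 -1  0]
```

View pics/w4.png

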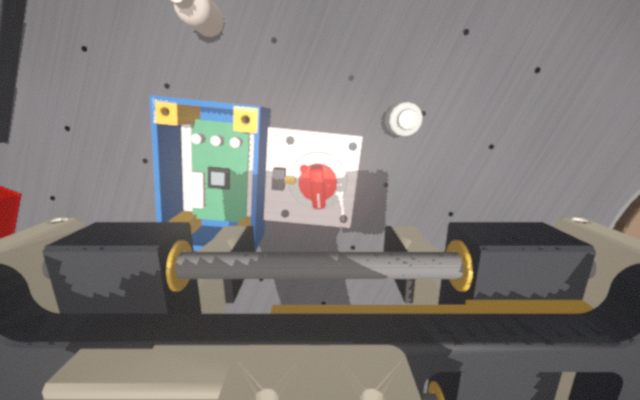

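The bar is now at −61.7°, which is 1.40 rad from the housing axis (19.2°), so the knob is locked. Next I measure the housing holes and then the cover holes at nearly the same tool yaw, so the wrist camera's bias cancels.

```bash
cat > holes.py <<'E'
import sys
from h import *
from plant import ctrl
import cv2
def holes(c,yaw,z,name,dark=True,win=.009):
    o=ctrl.get_obs();s=ctrl.snapshot('wrist');pickle.dump((s,o),open(name+'.pkl','wb'));R,t=wrist(s,o)
    f=200/np.tan(np.radians(s['fovy'])/2);g=cv2.cvtColor(s['frame'],cv2.COLOR_RGB2GRAY).astype(float)
    P0=None
    for it in range(3):
        a=np.radians(yaw);r=np.array([[np.cos(a),-np.sin(a)],[np.sin(a),np.cos(a)]]);W=H@r.T+c
        uv=[]
        for w in W:
            p=R@np.r_[w,z]+t;q=np.array([s['cx'],s['cy']])+f*p[:2]/p[2];n=win*f/p[2]
            x,y=q.round().astype(int);n=int(round(n))
            if y-n<0 or x-n<0: uv.append([np.nan]*2);continue
            k=g[y-n:y+n+1,x-n:x+n+1];th=(k.min()+np.median(k))/2
            _,lab,st,ce=cv2.connectedComponentsWithStats((k<th).astype(np.uint8))
            i=min(range(1,len(st)),key=lambda i:np.hypot(*(ce[i]-n))-st[i,4]**.5)
            m=lab==i;wt=np.where(m,np.median(k)-k,0);yy,xx=np.mgrid[:k.shape[0],:k.shape[1]]
            uv.append([x-n+(wt*xx).sum()/wt.sum(),y-n+(wt*yy).sum()/wt.sum()])
        uv=np.array(uv);ok=~np.isnan(uv[:,0])&(uv[:,1]<222)
        c,yaw,res=fit(ray(s,uv[ok],z,R,t),H[ok])
    print(name,'centre',c.round(4),'yaw',round(yaw,2),'res',res.round(1),'tool',o['tool_pos'].round(4),o['orientation'].round(2));print(uv.round(1).tolist())
    return o,c,yaw
if __name__=='__main__': holes(np.array([float(sys.argv[1]),float(sys.argv[2])]),float(sys.argv[3]),float(sys.argv[4]),sys.argv[5])
E
python3 drive.py '[[[-0.03, -0.05, -0.03], 2, 0.08], [[-0.062, -0.111, -0.05], 5, 0.08], [[-0.062, -0.111, -0.05], 5, 0.08], [[-0.062, -0.111, -0.05], 5, 0.08], [[-0.062, -0.111, -0.05], 5, 0.08], [[-0.062, -0.111, -0.05], 5, 0.08]]'; python3 holes.py .581 .1545 19.2 .06 hA
```

```text
clock: 12.3
tool_pos: [0.5516, 0.2179, 0.217]
orientation: [180.0, -0.0, -70.8]
force: [-0.0, 0.2, -0.7]
opening: 0.08
gripper_force: 0.0
hA centre [0.5814 0.1518] yaw 18.85 res [0.2 0.2 0.4 0.1] tool [0.5516 0.2179 0.217 ] [179.98  -0.   -70.77]
[[348.6, 54.1], [277.4, 53.5], [280.7, 171.0], [345.0, 171.8]]
```

```bash
python3 drive.py '[[[0.05, 0.012, 0], -2, 0.08], [[0.1, 0.024, 0], -4, 0.08], [[0.15, 0.035, 0], -6, 0.08], [[0.2, 0.047, 0], -8, 0.08], [[0.25, 0.059, 0], -9, 0.08], [[0.3, 0.07, 0], -9, 0.08], [[0.3, 0.07, 0], -9, 0.08], [[0.3, 0.07, 0], -9, 0.08]]'; python3 drive.py '[[[0, 0, 0], 0, 0.08], [[0, 0, 0], 0, 0.08]]'; python3 holes.py .614 -.143 28.2 .006 cA
python3 - <<'E'
from h import *
import cv2
s,o=pickle.load(open('cA.pkl','rb'));cv2.imwrite('pics/cA.png',s['frame'][:,:,::-1])
E
```

```text
clock: 13.35
tool_pos: [0.5847, -0.0879, 0.2171]
orientation: [-180.0, 0.0, -61.8]
force: [-0.1, -0.2, 0.4]
opening: 0.0798
gripper_force: 0.0
clock: 13.6
tool_pos: [0.5852, -0.0865, 0.2172]
orientation: [-180.0, -0.0, -61.7]
force: [-0.6, 1.0, -0.4]
opening: 0.0803
gripper_force: 0.0
cA centre [ 0.6138 -0.1451] yaw 28.36 res [0.5 0.3 0.5 0.4] tool [ 0.5852 -0.0865  0.2172] [-179.99   -0.    -61.66]
[[351.1, 68.8], [290.8, 68.9], [293.1, 169.5], [348.1, 169.4]]
```

View pics/cA.png

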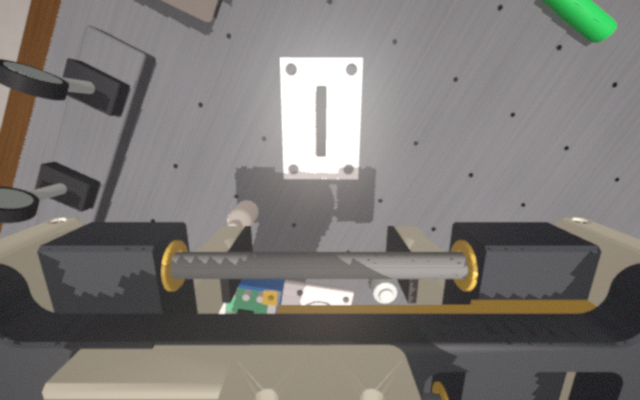

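The cover holes fit at about (351,69), (291,69), (293,170) and (348,169) with residuals under 0.5 mm. The handle bar is at column 321 and the approach is clear.

```bash
python3 drive.py '[[[0.03, 0.001, 0.04], 0, 0.06], [[0.06, 0.002, 0.08], 0, 0.05], [[0.065, 0.0026, 0.12], 0, 0.05], [[0.065, 0.0026, 0.15], 0, 0.05], [[0.065, 0.0026, 0.15], 0, 0.05], [[0.065, 0.0026, 0.15], 0, 0.05]]'
python3 - <<'E'
from h import *
from plant import ctrl
o=ctrl.get_obs();s=ctrl.snapshot('wrist');R,t=wrist(s,o);f=200/np.tan(np.radians(s['fovy'])/2)
v,u=np.mgrid[0:400,0:640];z=s['z_map']
h=((np.stack([(u-s['cx'])/f*z,(v-s['cy'])/f*z,z],-1)-t)@R)[...,2]
for r in range(150,246,8): print(r,(h[r,265:375:5]*1000).round().astype(int))
print(o['tool_pos'],totool(o,np.array([.6138,-.1451,.010])-o['tool_pos']))
E
```

```text
clock: 14.4
tool_pos: [0.6147, -0.1456, 0.0684]
orientation: [-179.9, -0.1, -61.7]
force: [0.4, 0.2, 0.7]
opening: 0.0502
gripper_force: 0.0
150 [5 6 7 7 6 7 6 7 7 6 6 6 7 6 6 5 5 7 6 6 6 6]
158 [6 6 7 6 7 8 6 6 6 6 5 6 7 7 6 6 7 7 6 7 6 7]
166 [ 5  7  6  6  6  6  5  7  6  7 44 45 44  7  7  5  7  7  7  7  7  7]
174 [  7   7   7   6   6 237   7   7   6   6  47  46  46   7   6   7   6   6
   7   5   6   7]
182 [ 6  6  5  5  6  8  7  6  6  7 48 47 46  6  7  7  7  6  6  6  6  7]
190 [ 6  6  6  7  6  6  6  6  6  6 47 46 47  6  6  6  7  6  8  6  7  7]
198 [ 6  6  5  8  7  6  7  7  5  6 47 46 45  6  7  6  6  6  6  5  7  6]
206 [ 6  6  5  6  6  6  7  6  7  6 48 46 46  6  7  6  5  6  7  7  7  7]
214 [ 5  7  7  7  5  6  7  7  7  6 46 47 45  7  7  7  7  7  7  6  7  7]
222 [ 7  5  7  6  7  5  7  6  7  6 46 47 46  6  8  7  6  8  6  6  6  6]
230 [90 86 83  6  6  6  6  7  7  6 47 46 47  7  7  5  6  6  5  6 86 87]
238 [237  97  84   6   6   6   6   6   6   6  48  47  47   5   7   6   6   6
   7   7  94  97]
[ 0.61465424 -0.14559663  0.06840274] [-0.00090459  0.00058219  0.05840119]
```

```bash
python3 drive.py '[[[0, 0, 0.02], 0, 0.05], [[0, 0, 0.04], 0, 0.05], [[0, 0, 0.055], 0, 0.05], [[0, 0, 0.058], 0, 0.05], [[0, 0, 0.058], 0, 0.05]]'; python3 drive.py '[[[0, 0, 0], 0, 0.005], [[0, 0, 0], 0, 0.005], [[0, 0, 0], 0, 0.005], [[0, 0, 0], 0, 0.005], [[0, 0, 0], 0, 0.005], [[0, 0, 0], 0, 0.005], [[0, 0, 0], 0, 0.005]]'
```

```text
clock: 15.08
tool_pos: [0.6142, -0.1459, 0.0097]
orientation: [-180.0, -0.0, -61.7]
force: [-0.2, -1.1, -0.2]
opening: 0.0501
gripper_force: 0.0
clock: 15.95
tool_pos: [0.6138, -0.1459, 0.0092]
orientation: [-180.0, -0.0, -61.7]
force: [-0.0, 0.2, 1.3]
opening: 0.0117
gripper_force: 30.0
```

Gripped: 11.7 mm opening, 30 N. Lifting.

```bash
python3 drive.py '[[[0, 0, -0.01], 0, 0.005], [[0, 0, -0.03], 0, 0.005], [[0, 0, -0.055], 0, 0.005], [[0, 0, -0.08], 0, 0.005], [[0, 0, -0.105], 0, 0.005], [[0, 0, -0.12], 0, 0.005], [[0, 0, -0.12], 0, 0.005], [[0, 0, -0.12], 0, 0.005]]'
python3 - <<'E'
from h import *
from holes import holes
from plant import ctrl
o=ctrl.get_obs();s=ctrl.snapshot('wrist');R,t=wrist(s,o);f=200/np.tan(np.radians(s['fovy'])/2)
print(o['tool_pos'],o['orientation'],o['joint_pos'].round(1),o['moment'])
v,u=np.mgrid[0:400,0:640];z=s['z_map'];P=(np.stack([(u-s['cx'])/f*z,(v-s['cy'])/f*z,z],-1)-t)@R
h=P[...,2]
for r in range(60,230,14): print(r,(h[r,215:425:10]*1000).round().astype(int))
print(z.shape);holes(o['tool_pos'][:2]-[0,-.0003],28.36,.006+.12,'hold')
E
```

```text
clock: 16.95
tool_pos: [0.6128, -0.1458, 0.128]
orientation: [179.9, 0.1, -61.8]
force: [-0.6, 0.3, -2.6]
opening: 0.0117
gripper_force: 30.0
[ 0.61284923 -0.14580085  0.12796084] [ 1.79921890e+02  6.32474316e-02 -6.17572612e+01] [  4.3  20.3 -11.9  -0.  -58.   23.9] [ 0.00915323  0.1777231  -0.00242778]
60 [-1 -1  0  0  0  1  0  1  0  0  0  0  1  0 -1  1  1  1  1 -1  0]
74 [ 0  0  1  0 -1  1  0 -1 -1 -1 -1  1  0  1  0  1  0  0  0  2  0]
88 [ 1  2  0  1  2  1  0  0 -1  2  0 -1  1  0  1 -1  1  1 -1 -1  2]
102 [ 1  1 -2  0  0  1  0 -1 -1  0  1  0  1 -1  2  2  0  1  0  0  1]
116 [  0   0 126 125 124 126 125 125 125 125 125 124 125 125 126 126 126 126
 126 125   0]
130 [  1   0 125 123   1   1 125 126 125 125 125 126 124 125 125 125   1   2
 126   1   0]
144 [  0   0 125 125   1 125 125 125 125 125 125 124 125 125 125 126   1 119
 125   2   1]
158 [  0   0   1 125 125 125 124 124 126 125 126 125 125 126 125 124 126 126
 124   1   0]
172 [  2   0   0 125 125 125 125 125 126 125 127 127 125 124 124 125 125 126
 125   0   0]
186 [  0   0  -1 125 125 125 124 126 126 125 162 162 124 126 125 126 125 125
 125   1   2]
200 [  0  -1   1 125 125 125 125 125 125 125 165 164 124 125 125 125 125 125
 126   1   0]
214 [  1   1   0 125 126 125 125 125 125 124 164 166 125 125 124 125 125 126
 126   1   0]
228 [215 215 215 214 215 215 215 215 146 143 165 297 143 146 215 214 214 215
 215 214 214]
(400, 640)
hold centre [ 0.6125 -0.1459] yaw 28.32 res [0.5 0.5] tool [ 0.6128 -0.1458  0.1278] [ 1.799e+02  7.000e-02 -6.175e+01]
[[381.9, 133.8], [256.7, 133.9], [264.0, 315.0], [369.0, 315.9]]
```

The cover is held level (top 125 mm, underside about 9 mm below tool z) and its centre is within 0.5 mm of the TCP. Now I carry it over the housing.

```bash
python3 drive.py '[[[-0.02, -0.008, 0], 1, 0.005], [[-0.06, -0.024, 0], 2, 0.005], [[-0.105, -0.043, 0], 4, 0.005], [[-0.15, -0.061, 0], 5, 0.005], [[-0.195, -0.08, 0], 7, 0.005], [[-0.235, -0.096, 0], 8, 0.005], [[-0.265, -0.108, 0], 9, 0.005], [[-0.2765, -0.1128, 0], 9.4, 0.005]]'; python3 drive.py '[[[0, 0, 0], 0, 0.005], [[0, 0, 0], 0, 0.005], [[0, 0, 0], 0, 0.005], [[0, 0, 0], 0, 0.005]]'
cat > chk.py <<'E'
from h import *
from holes import holes
from plant import ctrl
o=ctrl.get_obs();o,c,y=holes(o['tool_pos'][:2],19,o['tool_pos'][2]-.003,'over')
print('to go',totool(o,np.r_[.5814-c[0],.1510-c[1],0]),'yaw err',18.85-y,'rpy',o['orientation'],o['force'])
s=ctrl.snapshot('top');pickle.dump(s,open('top2.pkl','wb'))
E
python3 chk.py
```

```text
clock: 18.05
tool_pos: [0.5815, 0.1527, 0.1282]
orientation: [179.9, -0.0, -71.1]
force: [-0.4, -0.3, -1.6]
opening: 0.0118
gripper_force: 30.0
clock: 18.55
tool_pos: [0.5822, 0.1503, 0.1291]
orientation: [-180.0, -0.0, -71.2]
force: [-0.0, -0.1, -1.8]
opening: 0.0114
gripper_force: 30.0
over centre [0.5813 0.1491] yaw 20.03 res [0.5 0.5] tool [0.5822 0.1503 0.1291] [-180.     -0.    -71.19]
[[383.1, 130.8], [255.0, 133.5], [267.4, 315.3], [375.2, 319.8]]
to go [-1.74090290e-03 -7.30452765e-04 -1.58720083e-08] yaw err -1.1805342487212158 rpy [-1.79996582e+02 -1.95633141e-03 -7.11898980e+01] [-0.00438656 -0.09716737 -1.84768263]
```

```bash
cat > edge.py <<'E'
from h import *
import sys,cv2
def edge(n):
    s,o=pickle.load(open(n+'.pkl','rb'));R,t=wrist(s,o);f=200/np.tan(np.radians(s['fovy'])/2)
    v,u=np.mgrid[0:222,0:640];z=s['z_map'][:222]
    h=((np.stack([(u-s['cx'])/f*z,(v-s['cy'])/f*z,z],-1)-t)@R)[...,2]
    zt=np.median(h[150:215,235:300]);m=(abs(h-zt)<.006)
    cols=np.arange(270,370);front=[np.argmax(m[:,c]) for c in cols]
    rows=np.arange(125,215);L=[np.argmax(m[r]) for r in rows];Rr=[639-np.argmax(m[r][::-1]) for r in rows]
    def line(p):
        p=ray(s,p,zt,R,t);q=np.array([totool(o,x-o['tool_pos']) for x in p])*1000
        return q
    a=line(np.c_[cols,front]);b=line(np.c_[L,rows]);c=line(np.c_[Rr,rows])
    med=lambda x,y:(lambda k:(np.degrees(np.arctan(k[0])).round(2),k[1].round(2)))(np.polyfit(x,y,1))
    print(n,'top z',zt.round(4),'tool z',o['tool_pos'][2].round(4),'front x',med(a[:,1],a[:,0]),'left y',med(b[:,0],b[:,1]),'right y',med(c[:,0],c[:,1]))
for n in sys.argv[1:]: edge(n)
E
python3 edge.py hold over
python3 - <<'E'
from h import *
import cv2
s=pickle.load(open('top2.pkl','rb'))
a=cv2.resize(s['frame'][150:255,205:305,::-1],None,fx=4.7,fy=4.7,interpolation=cv2.INTER_CUBIC)
s2,o=pickle.load(open('over.pkl','rb'));b=cv2.resize(s2['frame'][100:230,220:420,::-1],(330,215))
c=np.zeros((600,800,3),np.uint8);c[:a.shape[0],:470]=a[:,:470];c[:215,470:]=b;cv2.imwrite('pics/last.png',c)
E
```

```text
hold top z 0.1248 tool z 0.1278 front x (np.float64(0.05), np.float64(74.16)) left y (np.float64(-0.13), np.float64(-49.8)) right y (np.float64(-0.03), np.float64(49.6))
over top z 0.1262 tool z 0.1291 front x (np.float64(0.06), np.float64(74.15)) left y (np.float64(-0.08), np.float64(-49.87)) right y (np.float64(-0.05), np.float64(49.55))
```

Edge fits show no slip: the plate is square to the tool and its centre is about 0.7 mm behind the TCP, so the hole-based yaw was thrown off by what shows through the holes. I'll lower to a 15 mm gap with a 1 mm correction.

```bash
python3 drive.py '[[[-0.001, 0, 0.01], 0, 0.005], [[-0.001, 0, 0.022], 0, 0.005], [[-0.001, 0, 0.033], 0, 0.005], [[-0.001, 0, 0.041], 0, 0.005], [[-0.001, 0, 0.045], 0, 0.005], [[-0.001, 0, 0.045], 0, 0.005], [[-0.001, 0, 0.045], 0, 0.005], [[-0.001, 0, 0.045], 0, 0.005]]'; python3 drive.py '[[[0, 0, 0], 0, 0.005], [[0, 0, 0], 0, 0.005], [[0, 0, 0], 0, 0.005], [[0, 0, 0], 0, 0.005]]'; python3 chk.py;python3 edge.py over
python3 - <<'E'
from h import *
import cv2
s=pickle.load(open('top2.pkl','rb'))
a=cv2.resize(s['frame'][150:255,210:310,::-1],None,fx=4.7,fy=4.7,interpolation=cv2.INTER_CUBIC)
s2,o=pickle.load(open('over.pkl','rb'));b=cv2.resize(s2['frame'][100:230,220:420,::-1],(330,215))
c=np.zeros((500,800,3),np.uint8);c[:a.shape[0],:470]=a[:,:470];c[:215,470:]=b;cv2.imwrite('pics/last.png',c)
E
```

```text
clock: 19.65
tool_pos: [0.582, 0.1521, 0.0845]
orientation: [-180.0, 0.0, -71.1]
force: [0.6, -0.4, -2.1]
opening: 0.0114
gripper_force: 30.0
clock: 20.15
tool_pos: [0.5818, 0.152, 0.0841]
orientation: [-180.0, 0.0, -71.1]
force: [0.2, 0.5, -2.3]
opening: 0.0118
gripper_force: 30.0
over centre [0.5819 0.1506] yaw 18.93 res [3.8 3.8] tool [0.5818 0.152  0.0841] [-180.      0.    -71.14]
[[376.2, 131.2], [262.6, 131.3], [269.0, 316.4], [372.0, 320.1]]
to go [-5.11099521e-04  4.01957458e-04 -2.36383844e-08] yaw err -0.0824892251507805 rpy [-1.79995254e+02  1.08267226e-03 -7.11382055e+01] [ 0.23369894  0.50196027 -2.33992456]
over top z 0.0811 tool z 0.0841 front x (np.float64(0.06), np.float64(74.15)) left y (np.float64(-0.08), np.float64(-49.87)) right y (np.float64(0.01), np.float64(49.53))
```

View pics/last.png

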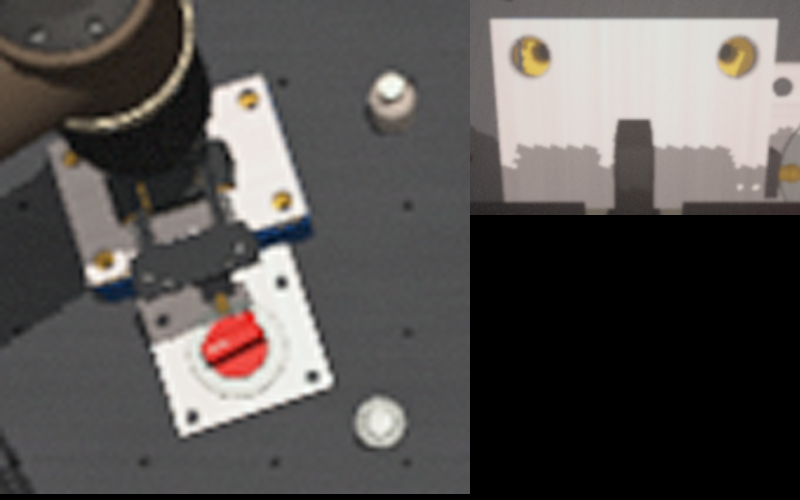

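Brass and the dark threaded holes show through the front cover holes: wrist pixels about (262.6,131.3) and (376.2,131.2), with the cover holes at about (257,134) and (382,134). From these I compute the remaining offset.

Run:
```python
from h import *
s,o=pickle.load(open('over.pkl','rb'));R,t=wrist(s,o)
P=ray(s,[(376.2,131.2),(262.6,131.3)],.06,R,t)
print('threads in tool mm',[(totool(o,p-o['tool_pos'])*1000).round(1)[:2] for p in P],'cover holes expected (61.3,+-37)')
import cv2
g=cv2.cvtColor(s['frame'],cv2.COLOR_RGB2GRAY)
for c in (257,380):
    print(g[122:146:1,c-11:c+13])
```

```text
threads in tool mm [array([62.3, 37.6]), array([ 62.2, -37. ])] cover holes expected (61.3,+-37)
[[219 213 207 198 182 164 152 154 156 157 159 161 164 173 181 195 204 211
  216 218 219 220 218 219]
 [212 200 182 170 157 141 133 137 140 142 144 146 148 150 158 167 180 194
  208 214 219 218 218 221]
 [200 179 152 135 127 127 132 135 141 144 146 147 144 142 137 143 157 173
  191 204 214 218 217 219]
 [186 167 140 114 113 129 136 139 141 159 163 164 153 138 125 122 133 150
  167 187 205 214 219 219]
 [174 154 129 107 108 123 135 137 147 174 185 182 166 140 117 107 109 110
  125 158 183 205 217 218]
 [157 134 122 114 109 124 133 136 150 178 184 171 153 133 111 101  95  86
   94 119 155 191 211 218]
 [135 122 124 117 113 127 132 138 150 176 178 153 131 113 102  98  87  80
   80  96 138 180 208 216]
 [124 124 125 119 117 140 147 147 159 176 170 142 113 102  95  94  85  83
   79  88 120 161 197 212]
 [121 125 129 120 123 160 166 169 179 182 163 138 113  98  96  90  81  79
   79  80 100 133 177 206]
 [118 125 126 115 122 163 183 185 189 182 164 137 116 104  98  91  87  82
   80  82  86 118 16
[... 3146 characters left out ...]
95 192 189 181 176 175 175 177 182 183 189 193 186 165 145 139 139
  137 138 131 127 128 152]
 [212 201 195 195 192 190 189 189 191 192 193 193 189 179 158 141 139 136
  137 136 129 124 140 163]
 [216 204 196 195 195 195 194 194 194 197 197 194 190 169 146 138 136 138
  132 128 123 134 158 177]
 [220 212 200 194 196 196 195 193 195 194 195 193 184 159 140 137 135 134
  129 122 133 156 175 190]
 [220 216 208 198 194 194 196 193 193 194 193 189 171 146 137 136 133 128
  129 139 158 176 191 202]
 [220 219 214 205 198 195 192 189 185 188 191 186 163 143 137 135 133 137
  150 164 180 191 204 210]
 [222 219 218 214 208 199 190 180 174 179 184 177 157 140 136 142 149 164
  179 189 198 206 212 215]]
```

The threads lie about 1 mm ahead along tool x and 0.3 mm in y, which agrees with the earlier far-range estimate. I'll apply that correction, let it settle and check the pose.

```bash
python3 drive.py '[[[0.0005, 0.0002, 0], 0, 0.005], [[0.001, 0.0003, 0], 0, 0.005], [[0.001, 0.0003, 0], 0, 0.005], [[0.001, 0.0003, 0], 0, 0.005], [[0.001, 0.0003, 0], 0, 0.005], [[0.001, 0.0003, 0], 0, 0.005], [[0.001, 0.0003, 0], 0, 0.005], [[0.001, 0.0003, 0], 0, 0.005]]'; python3 chk.py | tail -2;python3 edge.py over
python3 - <<'E'
from h import *
s,o=pickle.load(open('over.pkl','rb'));print(o['tool_pos'],o['qvel'].round(2))
E
```

```text
clock: 21.25
tool_pos: [0.5818, 0.1509, 0.0841]
orientation: [180.0, -0.0, -71.1]
force: [0.4, -1.2, -2.9]
opening: 0.0117
gripper_force: 30.0
[[375.3, 133.0], [262.7, 132.7], [266.0, 315.0], [374.2, 318.4]]
to go [-6.04274980e-04  5.19236944e-04 -5.39254158e-09] yaw err 0.10975249780869234 rpy [ 1.79999738e+02 -7.36030764e-04 -7.11403080e+01] [ 0.36158433 -1.16610183 -2.9173959 ]
over top z 0.0811 tool z 0.0841 front x (np.float64(0.06), np.float64(74.15)) left y (np.float64(-0.06), np.float64(-49.87)) right y (np.float64(0.01), np.float64(49.52))
[0.58181982 0.15094432 0.08405971] [ 0.05  0.01 -0.01 -0.01  0.09 -0.04]
```

The plate is at the target (0.5816, 0.1511), still and level, with its underside at 75 mm. Handing in.

```bash
python3 -c "
from plant import ctrl
print(ctrl.close_job())"
```

```text
the job is handed in; nothing more can be done
None
```

I turned the lock knob clockwise past its click to its end stop (about 1.40 rad); the cover is held still and level about 15 mm above the housing, holes within about 1 mm of the threaded ones by my measurements, and I handed the job in at about 21 s (no verdict was returned).

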